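# Clip the tube holder onto the lab shaker

### The arm

A 7-joint arm with a two-finger parallel gripper is mounted at the origin on the work surface. World frame = base frame: x ahead of the robot, y to its left, z up, the work surface at z = 0. Lengths are in m, angles in rad, forces in N, time in s.
With the tool pointing down it reaches from about 0.425 to 0.925 m from the base axis. Payload 6.8 kg.
Tool frame: the origin (TCP) lies at the very end of the fingers, on their centre line; the grasp point (between the pads) lies 19 mm behind it (r.tcp_to_grasp is the distance from the TCP to the grasp point, in m); z points along the fingers, y is the line along which they close (so a half turn about z gives the same grasp; the last joint's range is limited). The gripper opens to 85 mm and grips with 20 to 120 N. Pads are 22 mm wide; open, the fingers measure 114 mm over their backs; the gripper's body (76 mm by 85 mm) begins 54 mm behind the grasp point. The pads swing forward as they close: fully open they stand 13 mm farther back than shut.
Start: joints at [1.183, 0.477, 0.022, 1.555, -0.011, 1.109, -0.083], TCP at [0.186, -0.649, 0.231] pointing down, gripper open.
Joint ranges: [-2.96, 2.96], [-0.34, 2.1], [-1.41, 1.46], [0.24, 2.44], [-1.37, 4.51], [0.17, 1.92], [-2.96, 2.96]. Speed limits (rad/s): [2.39, 2.39, 3.14, 3.14, 3.14, 3.14, 3.14].

### API

Orientations are given as a rotation vector (axis times angle).
In Python, from bench import r gives the robot as it stands.
- The arm moves only by the tool step_arm, never from a script. Its argument "moves" is a list of rows, each a list of 7 numbers: the shift along the tool's x, y, z in mm, then the turn, a rotation vector about the tool's x, y, z in rad, then the finger opening in mm, from 0 to 85.4. A call has 1 to 8 rows; each row is the pose to reach, as a shift and turn from the pose commanded when the call began, along the tool's axes at that moment; what a row does not reach only later rows make up. A row lasts 1/10 s, in which the tool goes at most 50 mm and 8.59 degrees, less where a joint would pass 70% of its speed; a pose out of reach is approached as far as the arm can. A call with a gripper value outside its range is refused whole. The fingers move at their own pace and stop on an object; "grip_force" is the grip in N (left out, the last holds). Time passes only in rows, so rows that repeat a pose let the fingers close. It gives the time, the measured TCP pose, the force, the opening and the grip force at its end, in the units of the state.
- r.get_obs(): the state, without advancing time (a new reading comes with each control period).
- r.grab_frame(name): name is "scene" or "top" or "wrist"; returns a dict with "image" (400x640x3 uint8, red, green, blue), "depth" (400x640 float32, m along the optical axis (not along the pixel's ray), 0 where there is no reading), "mtx" (3x3 intrinsics, pixels), "rvec" (rotation vector, rad) and "tvec" (3), from world to camera coordinates, as OpenCV has them. Camera axes: x right, y down, z forward; pixel columns grow to the right and rows downward; lengths in m; the calibration is good to about 2 mm. A picture is of the moment at which its call begins.
- r.hand_in(): hands the job in; it is judged then, once.
The state is a dict: "clock": time; "joints": joint angles; "qvel": joint speeds; "tau": joint torques, N m; "tcp_pos": TCP position; "orientation": TCP orientation; "contact_force": force on the tool from outside, world axes, zero at the start; "moment": the same for the moment, N m; "grip_width": finger opening in m; "gripper_force": force on a finger pad.
Only numpy, scipy, OpenCV 4.12 (cv2) and the standard library are available. Lean on these libraries where they do the work, as an engineer would, in place of code of your own. Each camera call takes 0.05 s, during which the arm holds its last target. There are 200 camera calls.

### The job

Fit the orange-and-white tube holder onto the blue shaker, whose deck has stopped a little off centre, so find its claws first: holding it tilted, hook its tongue fully under the two black claws, then let go so that it leans hooked in with its free end resting on the catch's steel roller. Then push the free end down, without forcing it, until the catch snaps back over it and the holder lies flat and flush on the deck; leave it clipped in and untouched, and do not shove or knock over the other things on the bench.

Things in the scene. Friction and masses are not known exactly. Their poses are not given: they have to be found in the camera images.
- holder: Loose tube holder, about 0.28 kg. Orange base plate 126 (x) x 84 (y) x 5 mm; origin at the centre of its underside, z out of its top, x from tongue end (-63) to free end (+63). White tube block, full width, covers x -39 to +27 up to z 14. Clipped in place, its origin lies on the deck centre, axes as the shaker.
- holder_tongue (a point): Middle of the lower edge of the tongue's end: (-63, 0, 0) mm in the holder; axes as the holder. The tongue is the bare end of the base plate, x -63 to -39 mm, 70 mm wide, 5 mm thick.
- holder_free_end (a point): Middle of the lower edge of the free end: (63, 0, 0) mm in the holder; axes as the holder. Here the base plate is a bare flange 5 mm thick, x +27 to +63 mm, 84 mm wide.
- holder_press (a point): Centre of the yellow press mark on top of the free-end flange: (45, 0, 5) mm in the holder; the place to push down.
- holder_fin (a point): Middle of the top of the handle, an upright orange fin: (-5, 0, 50) mm in the holder. The fin is 12 mm thick in x and 50 mm long in y, and stands free from z = 14 to 50 mm.
- shaker_mid (a point): Middle of the fixed blue shaker, at the height of its deck's flat top, 80 mm above the bench. z up, x away from the robot's side. Its orbiting aluminium deck (168 x 112 x 14 mm) has parked anywhere on its orbit: the deck centre lies up to 9 mm from this point in x and in y, not turned, and no reading tells where: look or feel. It stays put against 100 N.
- shaker_claws (a point): Nominal spot between the two black claws, foot of their walls: (-64.5, 0, 0) mm from shaker middle; true claws are off by the deck's unknown parking offset. Claws 18 mm wide, at y 16 to 34 and -16 to -34 mm; walls 9 mm thick; overhang reaches 9 mm from wall face to +x, underside 10, top 15 mm above deck. Holder tilt 0.20 to 0.40 rad lets tongue in, free end clearing the catch.
- shaker_stops (a point): Nominal spot between two 5 mm high black end stops: (65.5, 0, 0) mm from shaker middle, off by the deck's parking offset; stops at y +-28 to +-40 mm. 5 mm high side rails have inner faces at y +-45, x -35 to +35 mm of deck centre. Clipped in, holder centre = deck centre, with 1.5 mm play to claw walls, 2.5 mm to stops, 3 mm to each rail.
- shaker_catch (a point): Nominal centre of the catch's steel roller, 16 mm across, 52 mm long in y: (67.5, 0, 14.5) mm from shaker middle, off by the deck's parking offset. Red thumb tab behind it. It overhangs the clipped-in free end by 3.5 mm. The hooked holder leans on it at 0.13 to 0.17 rad; its own weight does not snap it down.
- catch (a joint): Slide of the spring catch, m: 0 at rest, grows as the roller is pushed away to +x, at most 0.010. Preload 6 N, then 0.8 N per mm. The free end going down pushes it back 2 to 5 mm (about 6 to 12 N downward at the press mark), then it springs back to 0 over the plate. More than 80 N between holder and shaker is forcing it.
- rack_left: Bystander: white rack of glass tubes, 66 x 168 x 94 mm, origin under its centre.
- rack_right: Bystander: white rack of glass tubes with orange contents, 66 x 168 x 94 mm, origin under its centre.
- bottle: Bystander: small bottle with blue cap, 44 mm across, 85 mm high, origin under its centre.
- jar: Bystander: jar with green cap, 48 mm across, 55 mm high, origin under its centre.
- microplate: Bystander: white well plate, 128 x 85 x 12 mm, origin under its centre.
- timer: Bystander: white bench timer, 30 x 65 x 55 mm, origin under its centre.

How it is judged:
On the way, in this order (a step that is already met when the one before it is completed fails the run):
1. the tilted holder's tongue end is down on the deck at the claws (x of holder_tongue in the frame of shaker_mid between -0.08 and -0.046 m and z of holder_tongue in the frame of shaker_mid between -0.003 and 0.005 m and y of holder_tongue in the frame of shaker_mid between -0.018 and 0.018 m and angle between the z axis of holder and the z axis of shaker_mid, either way round between 0.09 and 0.45 rad), for 0.1 s.
2. the holder leans there hooked in, on the catch, let go by the fingers (all of step 1 and contact force between the fingers and holder below 0.1 N and linear speed of holder below 0.02 m/s and angle between the z axis of holder and the z axis of shaker_mid, either way round below 0.2 rad), for 0.3 s.
At the end, for the whole second after the job is handed in: The holder lies clipped in: flat on the deck (within 0.03 rad of level, 0.15 rad of straight, both ends within 3 mm of the deck surface), tongue at the claws, the catch sprung back (within 1.5 mm of rest) over its free end, at rest and not touched (x of holder_tongue in the frame of shaker_mid between -0.08 and -0.046 m and y of holder_tongue in the frame of shaker_mid between -0.018 and 0.018 m and z of holder_tongue in the frame of shaker_mid between -0.003 and 0.003 m and z of holder_free_end in the frame of shaker_mid between -0.003 and 0.003 m and angle between the z axis of holder and the z axis of shaker_mid, either way round below 0.03 rad and angle between the x axis of holder and the x axis of shaker_mid, either way round below 0.15 rad and value of joint catch below 0.0015 m and linear speed of holder below 0.01 m/s and contact force between the fingers and holder below 0.1 N).
It fails at once if a bystander is shoved more than 30 mm (distance of any of rack_left, rack_right, bottle, jar, microplate, timer from where it was at the start of the episode above 0.03 m).
It fails at once if a bystander is tipped over (angle between any of rack_left, rack_right, bottle, jar, microplate, timer's own z axis and vertical above 0.4 rad).
It fails at once if the holder is forced against the shaker with more than 80 N (contact force between holder and shaker above 80 N).
It also fails if it takes over 72 s, if anything falls off the work surface, if the arm or the gripper's body presses on something with over 40 N, if the wrist force passes 120 N, or if a joint passes its speed limit or range.

## Working session

There is one attempt and no reset: what is moved stays moved. The work goes in short steps, Python scripts to look and compute and a tool call to move; the robot and the scene stay as the last step left them, time stands still between calls to the robot, and variables do not carry over. Pictures are saved under pics/ and viewed, at most 10 in all, crops included, and the job is handed in when it is done.

Besides the shell and the picture viewer there is one more tool, called after "Call:" as name(argument=value, ...), one argument or row to a line, values as JSON. step_arm: Moves the arm, as the interface text tells. Its arguments: {"type":"object","properties":{"moves":{"type":"array","items":{"type":"array","items":{"type":"number"}}},"grip_force":{"type":"number"}},"required":["moves"]}

```bash
mkdir -p pics
cat > h.py <<'E'
import numpy as np, cv2
from bench import r
def grab(n,f):
    g=r.grab_frame(n); np.savez('pics/'+f+'.npz',**g); cv2.imwrite('pics/'+f+'.png',g['image'][...,::-1]); return g
def cloud(g):
    d=g['depth'];K=g['mtx'];v,u=np.mgrid[:d.shape[0],:d.shape[1]]
    p=np.stack([(u-K[0,2])/K[0,0]*d,(v-K[1,2])/K[1,1]*d,d],-1)
    R=cv2.Rodrigues(np.array(g['rvec'],float))[0]
    return (p-np.ravel(g['tvec']))@R
E
python3 - <<'E'
from h import *
grab('top','top0');grab('scene','sc0')
o=r.get_obs();print(o['clock'],o['tcp_pos'],o['orientation'],o['grip_width'])
E
```

```text
0.1 [ 0.18622792 -0.64825337  0.23038266] [-3.10926820e+00 -4.37848179e-01  5.71735910e-04] 0.08556922967839001
```

View pics/top0.png

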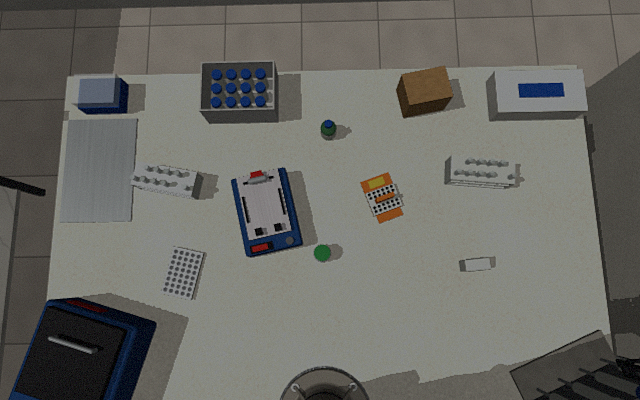

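View pics/sc0.png

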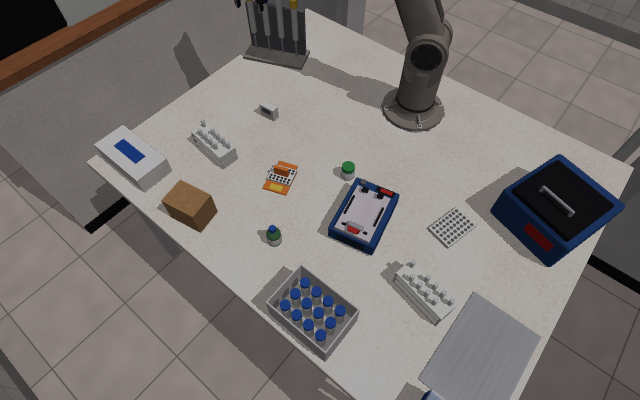

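The top view shows the shaker near (266,210), with its claws at about (260-278,230) and its catch at (257,175). The holder is near (382,197), with the yellow press mark at (376,182). I'll enlarge this area and measure from depth.

Run:
```python
from h import *
g=dict(np.load('pics/top0.npz'));c=cloud(g);im=g['image']
a=cv2.resize(im[160:262,225:315],None,fx=4.4,fy=5,interpolation=cv2.INTER_CUBIC)
b=cv2.resize(im[160:262,340:420],None,fx=4.4,fy=5,interpolation=cv2.INTER_CUBIC)
cv2.imwrite('pics/crop0.png',np.hstack([a,b])[...,::-1])
print(g['mtx'])
R=cv2.Rodrigues(g['rvec'])[0];print('cam',-R.T@g['tvec'].ravel())
# orange plate / holder
hsv=cv2.cvtColor(im,cv2.COLOR_RGB2HSV)
P=c.reshape(-1,3)
reg=np.zeros(im.shape[:2],bool);reg[165:232,350:412]=1
m=reg&(hsv[...,1]>150)&(hsv[...,0]<35)&(hsv[...,2]>90)
q=c[m];print(m.sum(),np.percentile(q[:,2],[5,50,95,99]))
pl=q[q[:,2]<0.02]
print('plate',cv2.minAreaRect((pl[:,:2]*1000).astype(np.float32)))
all_=c[reg];w=all_[(all_[:,2]>0.0025)];print('all',cv2.minAreaRect((w[:,:2]*1000).astype(np.float32)))
f=all_[all_[:,2]>0.03];print('fin',len(f),f.mean(0),np.cov(f[:,:2].T)*1e6)
ye=m&(hsv[...,0]>21);print('yel',ye.sum(),c[ye].mean(0))
# shaker
reg=np.zeros(im.shape[:2],bool);reg[160:262,225:308]=1
s=c[reg];s=s[s[:,2]>0.03];bl=reg&(hsv[...,0]>100)&(hsv[...,0]<130)&(hsv[...,1]>120)&(c[...,2]>.03)
print('blue',cv2.minAreaRect((c[bl][:,:2]*1000).astype(np.float32)),np.percentile(c[bl][:,2],[5,50,95]))
print('shk',cv2.minAreaRect((s[:,:2]*1000).astype(np.float32)))
dk=reg&(c[...,2]>.074)&(c[...,2]<.09)
print('deck',dk.sum(),cv2.minAreaRect((c[dk][:,:2]*1000).astype(np.float32)),np.median(c[dk][:,2]))
```

```text
[[429.62415163   0.         318.24191513]
 [  0.         429.62415163 200.24623159]
 [  0.           0.           1.        ]]
cam [ 0.35314202 -0.01283003  1.17600812]
626 [0.00073065 0.00506605 0.05011754 0.05269226]
plate ((563.008544921875, -167.3253173828125), (125.51461029052734, 82.24105834960938), 19.21554946899414)
all ((497.41668701171875, -146.40203857421875), (195.37094116210938, 341.2576599121094), 76.99718475341797)
fin 128 [ 0.51671484 -0.13873272  0.2679919 ] [[ 6575.42911386 -5089.64532038]
 [-5089.64532038  4037.52936171]]
yel 114 [ 0.60601278 -0.15294132  0.00522091]
blue ((474.4339294433594, 127.44647216796875), (327.84954833984375, 173.41165161132812), 21.27522850036621) [0.06126189 0.06540947 0.06922467]
shk ((475.8168640136719, 128.1778564453125), (329.80487060546875, 175.94912719726562), 20.897518157958984)
deck 2495 ((523.1968994140625, 147.1248321533203), (200.32005310058594, 112.43978118896484), 12.374255180358887) 0.07992842044095141
```

View pics/crop0.png

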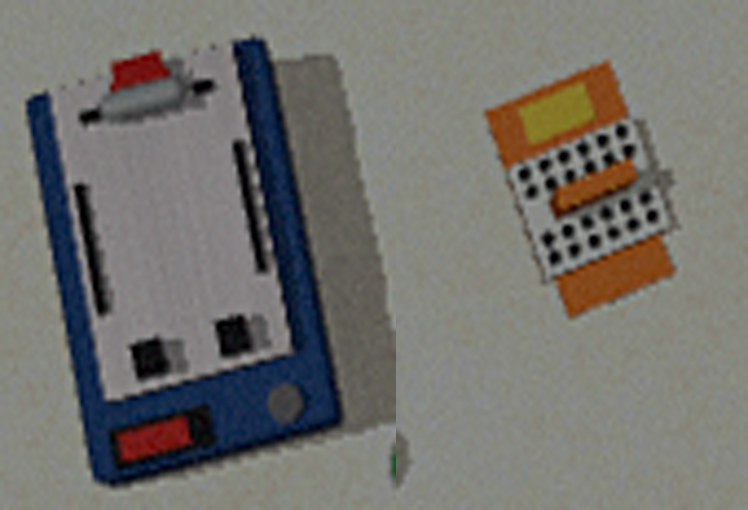

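```bash
cat >> h.py <<'E'
from scipy.spatial.transform import Rotation as Ro
def Rtool(yaw,tilt=0): # tool for holder yaw (rad), free end raised by tilt
    H=Ro.from_euler('z',yaw)*Ro.from_euler('y',-tilt)
    return H*Ro.from_matrix(np.array([[0,1,0],[1,0,0],[0,0,-1.]]))
def rel(p,R):
    o=r.get_obs();R0=Ro.from_rotvec(o['orientation'])
    s=R0.inv().apply(np.array(p)-o['tcp_pos'])*1000;w=(R0.inv()*R).as_rotvec()
    print('shift',s.round(1),'rot',w.round(4))
E
python3 - <<'E'
from h import *
g=dict(np.load('pics/top0.npz'));c=cloud(g);im=g['image'];hsv=cv2.cvtColor(im,cv2.COLOR_RGB2HSV)
rel([.5583,-.169,.20],Rtool(np.deg2rad(19.2)))
reg=np.zeros(im.shape[:2],bool);reg[160:262,225:308]=1
z=c[...,2]
dk=reg&(z>.076)&(z<.084)&(hsv[...,1]<60)&(hsv[...,2]>110)
dk=cv2.morphologyEx(dk.astype(np.uint8),cv2.MORPH_OPEN,np.ones((3,3)))>0
rc=cv2.minAreaRect((c[dk][:,:2]*1000).astype(np.float32));print('deck',dk.sum(),rc)
yaw=np.deg2rad(12.4)
for nm,m in [('blue',reg&(hsv[...,0]>100)&(hsv[...,0]<130)&(hsv[...,1]>120)&(z>.05)&(z<.075)),('deck',dk)]:
  for yd in (11.5,12,12.4,13,13.5):
    y=np.deg2rad(yd);q=c[m][:,:2]@np.array([[np.cos(y),-np.sin(y)],[np.sin(y),np.cos(y)]])*1000
    lo,hi=np.percentile(q,1,0),np.percentile(q,99,0);mid=(lo+hi)/2
    print(nm,yd,hi-lo,'mid local',mid,'world',np.array([[np.cos(y),-np.sin(y)],[np.sin(y),np.cos(y)]])@mid)
E
```

```text
shift [ 490.  -357.8   30.9] rot [-1.4000e-03 -1.3000e-03 -1.6261e+00]
deck 1642 ((539.4502563476562, 150.384521484375), (166.93653869628906, 110.51127624511719), 12.510299682617188)
blue 11.5 [206.27526862 147.56589517] mid local [538.48591546  38.77310684] world [519.94553743 145.35154995]
blue 12 [206.3255729  146.98000418] mid local [538.7845342   34.05739317] world [519.92986924 145.33276091]
blue 12.4 [206.00048287 146.62953861] mid local [538.90045158  30.25295983] world [519.83275261 145.26819198]
blue 13 [206.12695795 147.10045355] mid local [539.19045095  24.65254623] world [519.82541836 145.3121635 ]
blue 13.5 [206.19045914 147.57620974] mid local [539.31831695  19.99394887] world [519.74941425 145.34287521]
deck 11.5 [159.40840493 106.10891566] mid local [558.67653088  39.62382651] world [539.56121406 150.21055245]
deck 12 [158.77698611 106.22539402] mid local [559.0866474   34.81834042] world [539.63012272 150.29812632]
deck 12.4 [158.54713185 106.27838824] mid local [559.42133967  31.04931983] world [539.70392851 150.45253434]
deck 13 [158.5147721  106.40606625] mid local [559.79114604  25.14296365] world [539.78779905 150.42415964]
deck 13.5 [158.27948677 106.94264326] mid local [559.98864602  20.24429789] world [539.79017767 150.41169956]
```

Call:
step_arm(
  moves=[
    [490,-358,31,0,0,-1.626,85],
    [490,-358,31,0,0,-1.626,85],
    [490,-358,31,0,0,-1.626,85],
    [490,-358,31,0,0,-1.626,85],
    [490,-358,31,0,0,-1.626,85],
    [490,-358,31,0,0,-1.626,85],
    [490,-358,31,0,0,-1.626,85],
    [490,-358,31,0,0,-1.626,85],
  ],
)

```text
clock: 0.9
tcp_pos: [0.432, -0.3314, 0.2107]
orientation: [-2.314, -2.125, 0.0]
contact_force: [0.1, 1.2, 0.5]
grip_width: 0.0849
gripper_force: 0.0
```

Run:
```python
from h import *
rel([.5583,-.169,.16],Rtool(np.deg2rad(19.2)))
```

```text
shift [172.5 112.   50.7] rot [-3.000e-04  1.000e-04 -4.201e-01]
```

Call:
step_arm(
  moves=[
    [172.5,112,51,0,0,-0.42,60],
    [172.5,112,51,0,0,-0.42,60],
    [172.5,112,51,0,0,-0.42,60],
    [172.5,112,51,0,0,-0.42,60],
    [172.5,112,51,0,0,-0.42,60],
    [172.5,112,51,0,0,-0.42,60],
    [172.5,112,51,0,0,-0.42,60],
    [172.5,112,51,0,0,-0.42,60],
  ],
)

```text
clock: 1.7
tcp_pos: [0.5575, -0.1741, 0.1601]
orientation: [1.832, 2.552, -0.002]
contact_force: [-0.1, -0.6, -0.5]
grip_width: 0.0598
gripper_force: 0.0
```

Run:
```python
from h import *
g=grab('wrist','w1');c=cloud(g);im=g['image'];hsv=cv2.cvtColor(im,cv2.COLOR_RGB2HSV)
m=(hsv[...,1]>150)&(hsv[...,0]<20)&(hsv[...,2]>70)
z=c[...,2];P=c[m&(z>.001)&(z<.01)];print('plate',len(P),cv2.minAreaRect((P[:,:2]*1000).astype(np.float32)))
F=c[m&(z>.044)&(z<.056)];print('fin',len(F),cv2.minAreaRect((F[:,:2]*1000).astype(np.float32)),F[:,2].mean())
o=r.get_obs();print(o['clock'],o['tcp_pos'])
```

```text
plate 2841 ((564.1439819335938, -169.61264038085938), (124.3368148803711, 83.31710815429688), 19.63897132873535)
fin 625 ((558.9566040039062, -170.79713439941406), (10.131123542785645, 49.11461639404297), 19.100154876708984) 0.050066582201166374
1.75 [ 0.55763432 -0.17398269  0.16017826]
```

View pics/w1.png

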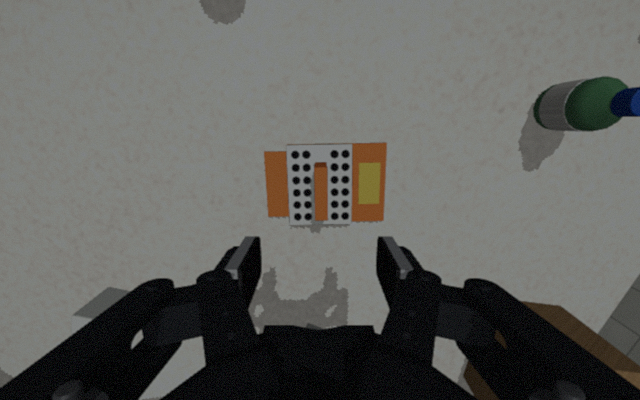

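The wrist view shows the fin upright at (321,190) between the finger lines, so the yaw is right. I'll descend now.

Run:
```python
from h import *
rel([.559,-.1705,.021],Rtool(np.deg2rad(19.3)))
```

```text
shift [  3.    2.5 139.2] rot [-0.0006  0.0011 -0.0113]
```

Call:
step_arm(
  moves=[
    [3,2.5,45,0,0,-0.011,50],
    [3,2.5,90,0,0,-0.011,50],
    [3,2.5,120,0,0,-0.011,50],
    [3,2.5,139,0,0,-0.011,50],
    [3,2.5,139,0,0,-0.011,50],
    [3,2.5,139,0,0,-0.011,50],
  ],
)

```text
clock: 2.35
tcp_pos: [0.5599, -0.1691, 0.0216]
orientation: [1.815, 2.563, -0.0]
contact_force: [0.1, 0.5, 0.5]
grip_width: 0.05
gripper_force: 0.0
```

Call:
step_arm(
  moves=[
    [0,0,0,0,0,0,0],
    [0,0,0,0,0,0,0],
    [0,0,0,0,0,0,0],
    [0,0,0,0,0,0,0],
    [0,0,0,0,0,0,0],
    [0,0,0,0,0,0,0],
    [0,0,0,0,0,0,0],
  ],
  grip_force=40,
)

```text
clock: 3.05
tcp_pos: [0.5604, -0.1685, 0.0222]
orientation: [1.813, 2.564, -0.0]
contact_force: [-2.1, -0.9, 8.2]
grip_width: 0.0113
gripper_force: 41.2
```

Call:
step_arm(
  moves=[
    [0,0,-40,0,0,0,0],
    [0,0,-90,0,0,0,0],
    [0,0,-140,0,0,0,0],
    [0,0,-190,0,0,0,0],
    [0,0,-230,0,0,0,0],
    [0,0,-230,0,0,0,0],
  ],
)

```text
clock: 3.65
tcp_pos: [0.5633, -0.168, 0.2575]
orientation: [1.807, 2.557, 0.006]
contact_force: [0.1, -0.0, -3.2]
grip_width: 0.0115
gripper_force: 40.0
```

Run:
```python
from h import *
rel([.5567,.0723,.25],Rtool(np.deg2rad(12.5)))
```

```text
shift [228.8  73.9   6.7] rot [0.0096 0.0059 0.1219]
```

Call:
step_arm(
  moves=[
    [40,13,2,0.01,0.006,0.04,0],
    [90,29,6,0.01,0.006,0.08,0],
    [135,44,7,0.01,0.006,0.122,0],
    [175,56,7,0.01,0.006,0.122,0],
    [205,66,7,0.01,0.006,0.122,0],
    [229,74,7,0.01,0.006,0.122,0],
    [229,74,7,0.01,0.006,0.122,0],
    [229,74,7,0.01,0.006,0.122,0],
  ],
)

```text
clock: 4.45
tcp_pos: [0.5525, 0.0729, 0.2428]
orientation: [-1.957, -2.442, 0.01]
contact_force: [-0.2, -0.1, -3.4]
grip_width: 0.0113
gripper_force: 39.9
```

Run:
```python
from h import *
g=grab('wrist','w2');o=r.get_obs();print(o['clock'],o['tcp_pos'],o['orientation'],o['grip_width'],o['contact_force'])
```

```text
4.5 [0.55284026 0.07170009 0.24291103] [-1.95995777 -2.44076186  0.01008401] 0.011262791275568031 [-0.2634976   0.89395863 -3.16090414]
```

View pics/w2.png

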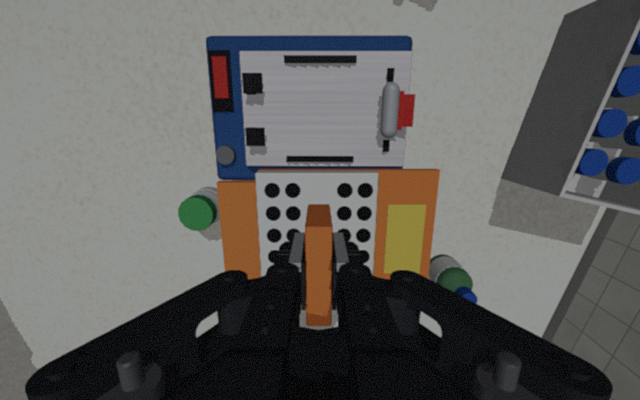

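The wrist view shows the claws at (253,83) and (256,136), the roller at (390,110), the rails at (320,59) and (320,159), and the held holder below them. I'll measure all of these.

Run:
```python
from h import *
g=dict(np.load('pics/w2.npz'));c=cloud(g);im=g['image'];hsv=cv2.cvtColor(im,cv2.COLOR_RGB2HSV);z=c[...,2]
v,u=np.mgrid[:400,:640]
mr=lambda m:cv2.minAreaRect((c[m][:,:2]*1000).astype(np.float32))
box=lambda u0,u1,v0,v1:(u>=u0)&(u<u1)&(v>=v0)&(v<v1)
dk=box(225,425,40,172)&(z>.077)&(z<.083)&(hsv[...,1]<60)&(hsv[...,2]>90)
dk=cv2.morphologyEx(dk.astype(np.uint8),cv2.MORPH_OPEN,np.ones((3,3)))>0
print('deck',mr(dk),np.median(z[dk]))
y=np.deg2rad(12.5);Rl=np.array([[np.cos(y),np.sin(y)],[-np.sin(y),np.cos(y)]])
D=np.array([539.4,150.4])
def loc(m): 
    q=(c[m][:,:2]*1000-D)@Rl.T; return np.percentile(q,[2,50,98],axis=0).round(1).tolist()
for n,b,zz in [('clawL',(238,270,65,105),(.091,.099)),('clawR',(238,272,120,155),(.091,.099)),('roller',(375,402,70,150),(.09,.106)),('railL',(275,365,50,70),(.0825,.09)),('railR',(275,365,150,168),(.0825,.09))]:
    m=box(*b)&(z>zz[0])&(z<zz[1]);print(n,m.sum(),loc(m),np.median(z[m]).round(4))
bl=box(200,420,30,185)&(hsv[...,0]>100)&(hsv[...,0]<130)&(hsv[...,1]>120)&(z>.055)&(z<.075);print('blue',mr(bl),np.median(z[bl]))
# holder in tool frame
o=r.get_obs();R0=Ro.from_rotvec(o['orientation']);T=o['tcp_pos']
H=(c.reshape(-1,3)-T)@R0.as_matrix()*1000;H=H.reshape(c.shape)
org=(hsv[...,1]>150)&(hsv[...,0]<35)&(hsv[...,2]>70)&(z>.17)
for n,m in [('tongue',org&box(215,260,178,290)),('flange',org&box(380,440,165,290)),('fintop',org&box(300,335,225,325)),('white',box(258,378,172,195)&(hsv[...,1]<60)&(z>.17))]:
    q=H[m];print(n,len(q),np.percentile(q,[2,50,98],axis=0).round(1).tolist())
m=org&(box(215,260,178,290)|box(380,440,165,290));q=H[m];A=np.c_[q[:,:2],np.ones(len(q))];print('plane',np.linalg.lstsq(A,q[:,2],rcond=None)[0])
print('rect',cv2.minAreaRect(q[:,:2].astype(np.float32)))
```

```text
deck ((540.6655883789062, 149.5653839111328), (168.1812744140625, 111.57373046875), 12.575740814208984) 0.08010214430028403
clawL 390 [[-77.2, 15.3], [-68.3, 24.1], [-59.6, 32.1]] 0.0951
clawR 357 [[-77.2, -34.6], [-68.0, -25.8], [-59.6, -17.1]] 0.095
roller 1022 [[55.5, -24.3], [63.0, -1.2], [73.8, 21.9]] 0.1008
railL 551 [[-37.5, 43.7], [-3.9, 46.9], [29.5, 49.7]] 0.085
railR 402 [[-37.0, -51.7], [-3.6, -48.9], [29.7, -46.2]] 0.0851
blue ((524.159423828125, 145.64723205566406), (207.69471740722656, 144.9703369140625), 12.62770938873291) 0.065983247685756
tongue 3333 [[-23.0, -56.6, 15.8], [8.1, -45.8, 17.2], [33.9, -36.0, 18.6]]
flange 3975 [[-23.1, 35.9, 15.5], [21.5, 52.2, 17.1], [41.0, 67.6, 18.4]]
fintop 2599 [[-23.6, -5.1, -29.0], [2.2, 0.4, -27.8], [24.0, 6.1, -26.4]]
white 2507 [[29.4, -30.9, 6.7], [36.0, -0.3, 8.1], [41.2, 30.8, 9.8]]
plane [-1.11888335e-01  1.07392955e-02  1.72575006e+01]
rect ((19.916698455810547, 5.594707489013672), (126.00828552246094, 94.40242767333984), 89.28601837158203)
```

```bash
cat >> h.py <<'E'
C=np.array([536.0,148.57,80.]);YAW=np.deg2rad(12.57);OFF=np.array([57.7,0,22.2])
def tcp(px,pz,th,py=0):
    Hd=Ro.from_euler('z',YAW);H=Hd*Ro.from_euler('y',-th)
    return (C+Hd.apply([px,py,pz])+H.apply(OFF))/1000
def go(px,pz,th,py=0): rel(tcp(px,pz,th,py),Rtool(YAW,th))
def P(): # tongue point in deck frame, holder tilt
    o=r.get_obs();R0=Ro.from_rotvec(o['orientation']);Hd=Ro.from_euler('z',YAW)
    H=Hd.inv()*R0*Ro.from_matrix(np.array([[0,1,0],[1,0,0],[0,0,-1.]]))
    t=Hd.inv().apply(o['tcp_pos']*1000-C)-H.apply(OFF)
    print('clock',o['clock'],'tongue',t.round(1),'rot rpy',H.as_euler('xyz').round(3),'F',Hd.inv().apply(o['contact_force']).round(1),'w',round(o['grip_width'],4))
E
python3 - <<'E'
from h import *
g=dict(np.load('pics/w2.npz'));c=cloud(g);im=g['image'];hsv=cv2.cvtColor(im,cv2.COLOR_RGB2HSV);z=c[...,2]
o=r.get_obs();R0=Ro.from_rotvec(o['orientation']);H=(c-o['tcp_pos'])@R0.as_matrix()*1000
org=(hsv[...,1]>150)&(hsv[...,0]<35)&(hsv[...,2]>70);m=org&(abs(H[...,2]-17.2)<3)&(H[...,0]>-20)
m=cv2.erode(m.astype(np.uint8),np.ones((5,5)))>0
q=H[m];print(len(q),np.linalg.lstsq(np.c_[q[:,:2],np.ones(len(q))],q[:,2],rcond=None)[0])
for x0 in (-15,0,15,30): s=q[abs(q[:,0]-x0)<4];print(x0,np.median(s[:,2]),s[:,1].min(),s[:,1].max())
P();go(-38,60,.28)
E
```

```text
4470 [-6.75447800e-04 -2.38489932e-04  1.71967720e+01]
-15 17.21634129276454 -56.126560536234244 67.33998628148599
0 17.187087526942417 -55.698795908181246 66.60887221235491
15 17.18189766025869 -55.83240988414815 66.96906181620021
30 17.13883818937167 -55.9815530046771 66.63753241563968
clock 4.5 tongue [-58.3 -78.5 141.4] rot rpy [ 0.005  0.012 -0.002] F [-0.1  0.9 -3.2] w 0.0113
shift [78.4 12.3 65.9] rot [-0.2921 -0.0045 -0.0024]
```

Call:
step_arm(
  moves=[
    [25,4,0,-0.08,0,0,0],
    [50,8,20,-0.16,0,0,0],
    [70,12,40,-0.24,0,0,0],
    [78.5,12.5,55,-0.292,-0.004,-0.002,0],
    [78.5,12.5,66,-0.292,-0.004,-0.002,0],
    [78.5,12.5,66,-0.292,-0.004,-0.002,0],
    [78.5,12.5,66,-0.292,-0.004,-0.002,0],
    [78.5,12.5,66,-0.292,-0.004,-0.002,0],
  ],
)

```text
clock: 5.3
tcp_pos: [0.5494, 0.1514, 0.1791]
orientation: [1.846, 2.298, 0.328]
contact_force: [-0.5, 0.1, -2.7]
grip_width: 0.0112
gripper_force: 40.1
```

Run:
```python
from h import *
P();go(-45,8,.28)
g=grab('wrist','w3')
```

```text
clock 5.3 tongue [-35.5  -0.   61.7] rot rpy [ 0.001 -0.283 -0.003] F [-0.4  0.2 -2.7] w 0.0112
shift [  0.1 -24.   49.1] rot [ 0.0028 -0.0007 -0.0026]
```

View pics/w3.png

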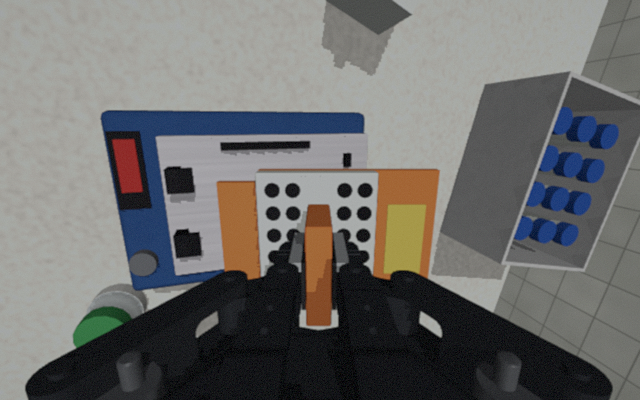

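The claws are visible at (180,180) and (187,244), with the tongue edge at (219,182)-(223,275). I'll check their relative positions in this same image.

Run:
```python
from h import *
g=dict(np.load('pics/w3.npz'));c=cloud(g);im=g['image'];hsv=cv2.cvtColor(im,cv2.COLOR_RGB2HSV);z=c[...,2]
L=Ro.from_euler('z',YAW).inv().apply((c*1000-C).reshape(-1,3)).reshape(c.shape)
v,u=np.mgrid[:400,:640];box=lambda u0,u1,v0,v1:(u>=u0)&(u<u1)&(v>=v0)&(v<v1)
pc=lambda m:(m.sum(),np.percentile(L[m],[2,50,98],axis=0).round(1).tolist())
for b in [(160,200,160,200),(170,208,225,265)]: print('claw',pc(box(*b)&(abs(L[...,2]-15)<3)))
print('rail',pc(box(215,320,135,160)&(abs(L[...,2]-5)<2)))
org=(hsv[...,1]>150)&(hsv[...,0]<25)&(hsv[...,2]>70)
m=org&box(212,262,175,285)&(L[...,2]>40);print('tongue',pc(m))
w=org&box(212,262,190,265)&(L[...,2]>40);print('left edge',np.median([L[i,np.where(w[i])[0][1]] for i in range(192,263)],axis=0).round(1))
t=[L[np.where(w[:,j])[0][0] if 0 else np.where(m[:,j])[0][1],j] for j in range(225,252)];print('top edge',np.median(t,axis=0).round(1))
```

```text
claw (np.int64(719), [[-73.4, 16.5, 13.5], [-64.8, 25.4, 15.1], [-55.9, 34.1, 16.5]])
claw (np.int64(622), [[-73.5, -33.5, 13.0], [-64.9, -24.3, 15.1], [-55.9, -15.8, 16.4]])
rail (np.int64(731), [[-34.0, 45.1, 3.6], [-2.4, 48.1, 5.1], [33.7, 51.0, 6.6]])
tongue (np.int64(3301), [[-35.7, -24.2, 66.5], [-25.6, 6.7, 69.8], [-16.3, 32.3, 73.3]])
left edge [-35.3   6.2  66.9]
top edge [-24.6  32.3  70.3]
```

Call:
step_arm(
  moves=[
    [1,-12,25,0.003,0,-0.003,0],
    [1.3,-24,40,0.003,0,-0.003,0],
    [1.3,-24,49,0.003,0,-0.003,0],
    [1.3,-24,49,0.003,0,-0.003,0],
    [1.3,-24,49,0.003,0,-0.003,0],
    [1.3,-24,49,0.003,0,-0.003,0],
  ],
)

```text
clock: 5.95
tcp_pos: [0.5396, 0.1519, 0.1257]
orientation: [1.842, 2.303, 0.326]
contact_force: [-0.1, 0.3, -2.8]
grip_width: 0.011
gripper_force: 40.1
```

Run:
```python
from h import *
P();go(-47,1.5,.28,1.2);go(-62,1.5,.28,1.2)
```

```text
clock 5.95 tongue [-45.1   2.3   8.4] rot rpy [ 0.001 -0.281  0.002] F [-0.1  0.3 -2.8] w 0.011
shift [-1.2 -3.7  6.1] rot [ 0.0009 -0.0013  0.0023]
shift [ -1.2 -18.2   1.9] rot [ 0.0009 -0.0013  0.0023]
```

Call:
step_arm(
  moves=[
    [-1.2,-3.7,6.1,0,-0.001,0.002,0],
    [-1.2,-3.7,6.1,0,-0.001,0.002,0],
    [-1.2,-8.5,4.7,0,-0.001,0.002,0],
    [-1.2,-13,3.4,0,-0.001,0.002,0],
    [-1.2,-16,2.5,0,-0.001,0.002,0],
    [-1.2,-16,2.5,0,-0.001,0.002,0],
    [-1.2,-16,2.5,0,-0.001,0.002,0],
  ],
)

```text
clock: 6.65
tcp_pos: [0.5243, 0.147, 0.1178]
orientation: [1.844, 2.302, 0.323]
contact_force: [-0.2, 0.3, -2.2]
grip_width: 0.0113
gripper_force: 40.1
```

Run:
```python
from h import *
P();grab('wrist','w4');go(-63,1,.28,1.2)
```

```text
clock 6.65 tongue [-61.1   1.    0.6] rot rpy [-0.    -0.279  0.001] F [-0.1  0.3 -2.2] w 0.0113
shift [ 0.1 -1.8 -1. ] rot [-0.001  -0.0001  0.0007]
```

View pics/w4.png

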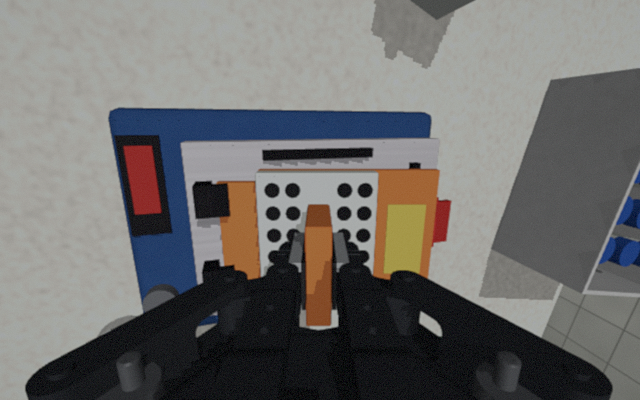

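The claw at (211,200) now covers the tongue edge, which sits at column 220, and there is no contact force. I'll feed it the last few mm to the wall in small steps.

Call:
step_arm(
  moves=[
    [0,-0.9,-0.3,0,0,0,0],
    [0,-1.8,-0.5,0,0,0,0],
    [0,-1.8,-0.5,0,0,0,0],
    [0,-1.8,-0.5,0,0,0,0],
  ],
)

```text
clock: 7.1
tcp_pos: [0.5225, 0.1466, 0.1176]
orientation: [1.844, 2.302, 0.323]
contact_force: [-0.1, 0.1, -3.4]
grip_width: 0.0115
gripper_force: 40.1
```

Run:
```python
from h import *
P()
```

```text
clock 7.1 tongue [-63.    1.    0.4] rot rpy [-0.    -0.279  0.001] F [-0.1  0.2 -3.4] w 0.0115
```

Call:
step_arm(
  moves=[
    [0,-0.6,-0.2,0,0,0,0],
    [0,-1.2,-0.3,0,0,0,0],
    [0,-1.2,-0.3,0,0,0,0],
    [0,-1.2,-0.3,0,0,0,0],
  ],
)

```text
clock: 7.5
tcp_pos: [0.5215, 0.1465, 0.1177]
orientation: [1.844, 2.302, 0.324]
contact_force: [1.4, 1.0, -3.8]
grip_width: 0.0114
gripper_force: 40.0
```

Run:
```python
from h import *
P()
```

```text
clock 7.5 tongue [-63.9   1.1   0.5] rot rpy [ 0.    -0.279  0.001] F [ 1.5  0.7 -3.8] w 0.0114
```

Run:
```python
from h import *
go(-63.4,0,.279,1);go(-63.2,0,.24,1);go(-63,0,.20,1);go(-63,0,.175,1)
```

```text
shift [-0.1  0.4  0.6] rot [ 0.0002 -0.0002  0.0006]
shift [-0.1  1.4  3. ] rot [ 0.0392 -0.0002  0.0006]
shift [-0.1  2.3  5.4] rot [ 0.0792 -0.0002  0.0006]
shift [-0.1  2.8  6.9] rot [ 0.1042 -0.0002  0.0006]
```

Call:
step_arm(
  moves=[
    [0,0.4,0.6,0,0,0,0],
    [0,0.4,0.6,0,0,0,0],
    [0,1.4,3,0.039,0,0,0],
    [0,2.3,5.4,0.079,0,0,0],
    [0,2.8,6.9,0.104,0,0,0],
    [0,2.8,6.9,0.104,0,0,0],
    [0,2.8,6.9,0.104,0,0,0],
  ],
)

```text
clock: 8.2
tcp_pos: [0.5261, 0.1475, 0.1119]
orientation: [1.891, 2.361, 0.208]
contact_force: [0.8, 0.6, -1.0]
grip_width: 0.0116
gripper_force: 40.3
```

Run:
```python
from h import *
P();go(-63,0,.155,1)
```

```text
clock 8.2 tongue [-62.8   1.   -0.1] rot rpy [ 0.    -0.176  0.001] F [ 0.9  0.4 -1. ] w 0.0116
shift [-0.1  0.3  1.1] rot [ 0.0209 -0.0002  0.0006]
```

Call:
step_arm(
  moves=[
    [0,0.2,0.6,0.01,0,0,0],
    [0,0.3,1.2,0.021,0,0,0],
    [0,0.3,1.2,0.021,0,0,0],
    [0,0.3,1.2,0.021,0,0,0],
  ],
)

```text
clock: 8.6
tcp_pos: [0.526, 0.1475, 0.1107]
orientation: [1.9, 2.373, 0.182]
contact_force: [-2.4, -0.4, 2.5]
grip_width: 0.0113
gripper_force: 41.0
```

Run:
```python
from h import *
P();print(r.get_obs()['moment'])
```

```text
clock 8.6 tongue [-63.6   1.   -0. ] rot rpy [-0.    -0.153  0.001] F [-2.4  0.1  2.5] w 0.0113
[-0.20228066  0.4751439  -0.02049882]
```

The holder is now resting on the deck, claws and roller. I'll release it.

Call:
step_arm(
  moves=[
    [0,0,0,0,0,0,20],
    [0,0,0,0,0,0,35],
    [0,0,0,0,0,0,45],
    [0,0,0,0,0,0,45],
    [0,0,0,0,0,0,45],
    [0,0,0,0,0,0,45],
    [0,0,0,0,0,0,45],
  ],
)

```text
clock: 9.3
tcp_pos: [0.5262, 0.1475, 0.1106]
orientation: [1.9, 2.373, 0.183]
contact_force: [-0.5, 0.9, -0.8]
grip_width: 0.0451
gripper_force: 0.0
```

Call:
step_arm(
  moves=[
    [0,0,-20,0,0,0,45],
    [0,0,-60,0,0,0,45],
    [0,0,-90,0,0,0,45],
    [0,0,-90,0,0,0,45],
    [0,0,-90,0,0,0,45],
    [0,0,-90,0,0,0,45],
  ],
)

```text
clock: 9.9
tcp_pos: [0.5122, 0.144, 0.1985]
orientation: [1.901, 2.373, 0.18]
contact_force: [-0.7, -0.1, -0.1]
grip_width: 0.0449
gripper_force: 0.0
```

Run:
```python
from h import *
P();grab('wrist','w5');grab('scene','s5')
```

```text
clock 9.9 tongue [-77.9   0.7  87.8] rot rpy [-0.    -0.152  0.001] F [-0.7  0.  -0.1] w 0.0449
```

View pics/w5.png

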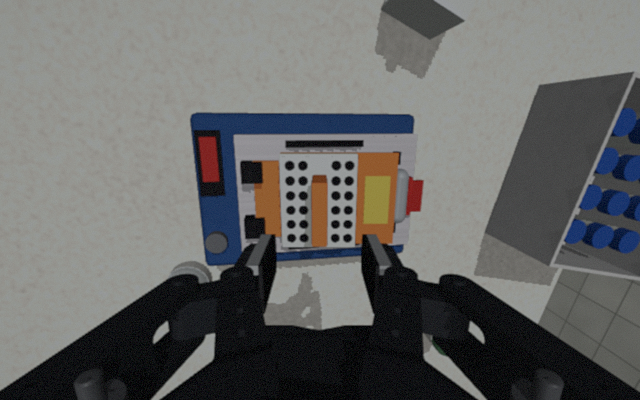

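The holder is hooked under both claws at (250,173) and (252,228), and its free end is at the roller at (401,195). I'll measure the lean and the press mark.

Run:
```python
from h import *
g=dict(np.load('pics/w5.npz'));c=cloud(g);im=g['image'];hsv=cv2.cvtColor(im,cv2.COLOR_RGB2HSV)
L=Ro.from_euler('z',YAW).inv().apply((c*1000-C).reshape(-1,3)).reshape(c.shape)
v,u=np.mgrid[:400,:640];box=lambda u0,u1,v0,v1:(u>=u0)&(u<u1)&(v>=v0)&(v<v1)
m=box(360,394,160,235)&(hsv[...,1]>120)&(hsv[...,0]<35);q=L[m]
t=box(258,277,165,235)&(hsv[...,1]>120)&(hsv[...,0]<35);q2=np.vstack([q,L[t]])
print('plane',np.linalg.lstsq(np.c_[q2[:,:2],np.ones(len(q2))],q2[:,2],rcond=None)[0])
y=box(355,395,165,235)&(hsv[...,1]>120)&(hsv[...,0]>21)&(hsv[...,0]<35);print('press',L[y].mean(0))
f=box(300,335,165,260)&(L[...,2]>50)&(hsv[...,1]>120);print('fin',np.percentile(L[f],[2,50,98],axis=0).round(1).tolist())
ro=box(394,412,165,225)&(hsv[...,1]<60)&(L[...,2]>15);print('roller',np.percentile(L[ro],[2,50,98],axis=0).round(1).tolist())
# press pose: tool straight down, closed, tip at press mark
pw=Ro.from_euler('z',YAW).apply(L[y].mean(0))+C;print('press world',pw)
rel((pw+[0,0,40])/1000,Rtool(YAW,0))
```

```text
plane [ 0.1154893   0.21304561 17.07238467]
press [42.82724623  0.29999362 23.92028294]
fin [[-19.1, -24.1, 55.3], [-13.9, 1.1, 58.4], [-8.7, 23.9, 60.2]]
roller [[62.0, -22.2, 18.4], [66.6, 2.8, 22.0], [72.8, 25.4, 24.0]]
press world [577.73542517 158.18339182 103.92028294]
shift [-0.7 58.2 63.8] rot [ 0.1513 -0.      0.0008]
```

Run:
```python
from h import *
pw=Ro.from_euler('z',YAW).apply([43.5,.3,60])+C
rel(pw/1000,Rtool(YAW,0)*Ro.from_euler('z',np.pi/2))
```

```text
shift [-0.7 58.2 67.8] rot [ 0.1188 -0.1189  1.5683]
```

Call:
step_arm(
  moves=[
    [-0.7,30,0,0.0,0,0.15,0],
    [-0.7,58,10,0.119,-0.119,1.568,0],
    [-0.7,58,20,0.119,-0.119,1.568,0],
    [-0.7,58,30,0.119,-0.119,1.568,0],
    [-0.7,58,40,0.119,-0.119,1.568,0],
    [-0.7,58,50,0.119,-0.119,1.568,0],
    [-0.7,58,60,0.119,-0.119,1.568,0],
    [-0.7,58,68,0.119,-0.119,1.568,0],
  ],
  grip_force=20,
)

```text
clock: 10.8
tcp_pos: [0.5783, 0.1586, 0.1392]
orientation: [2.982, 0.905, 0.054]
contact_force: [0.5, -0.2, 0.7]
grip_width: -0.0
gripper_force: 0.0
```

Run:
```python
from h import *
pw=Ro.from_euler('z',YAW).apply([43.5,.3,40])+C
rel(pw/1000,Rtool(YAW,0)*Ro.from_euler('z',np.pi/2))
```

```text
shift [-0.6 -0.3 19.2] rot [ 0.0284 -0.032   0.3701]
```

Call:
step_arm(
  moves=[
    [-0.6,-0.3,0,0.028,-0.032,0.37,0],
    [-0.6,-0.3,0,0.028,-0.032,0.37,0],
    [-0.6,-0.3,10,0.028,-0.032,0.37,0],
    [-0.6,-0.3,19,0.028,-0.032,0.37,0],
    [-0.6,-0.3,19,0.028,-0.032,0.37,0],
    [-0.6,-0.3,19,0.028,-0.032,0.37,0],
    [-0.6,-0.3,19,0.028,-0.032,0.37,0],
  ],
)

```text
clock: 11.5
tcp_pos: [0.5792, 0.1584, 0.1223]
orientation: [-3.122, -0.354, -0.005]
contact_force: [-0.2, 0.3, 0.7]
grip_width: 0.0001
gripper_force: 0.0
```

Run:
```python
from h import *
o=r.get_obs();L=Ro.from_euler('z',YAW).inv().apply(o['tcp_pos']*1000-C);print(L,o['grip_width'],o['contact_force'])
rel(o['tcp_pos'],Rtool(YAW,0)*Ro.from_euler('z',np.pi/2))
grab('wrist','w6')
```

```text
[44.28674071  0.18502587 42.29050122] 6.324448783209717e-05 [-0.20352959  0.34101904  0.67497476]
shift [0. 0. 0.] rot [ 0.0004 -0.0034  0.0068]
```

View pics/w6.png

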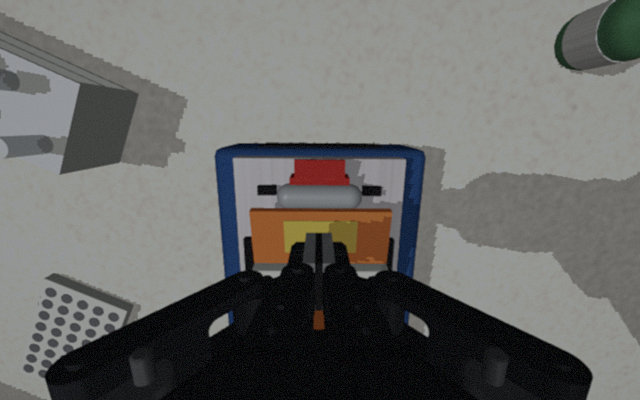

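The closed fingertips at (318,240) are above the yellow mark and clear of the roller. I'll press down in stages.

Call:
step_arm(
  moves=[
    [0,0,8,0,0,0,0],
    [0,0,15,0,0,0,0],
    [0,0,18,0,0,0,0],
    [0,0,20,0,0,0,0],
    [0,0,22,0,0,0,0],
    [0,0,22,0,0,0,0],
  ],
)

```text
clock: 12.15
tcp_pos: [0.5784, 0.158, 0.1005]
orientation: [3.121, 0.353, 0.002]
contact_force: [-4.1, -1.5, 6.1]
grip_width: -0.0
gripper_force: 3.8
```

Call:
step_arm(
  moves=[
    [0,0,2,0,0,0,0],
    [0,0,4,0,0,0,0],
    [0,0,6,0,0,0,0],
    [0,0,6,0,0,0,0],
  ],
)

```text
clock: 12.55
tcp_pos: [0.5792, 0.1581, 0.0938]
orientation: [3.122, 0.353, 0.005]
contact_force: [-0.9, -0.0, 0.0]
grip_width: 0.0002
gripper_force: 0.3
```

Call:
step_arm(
  moves=[
    [0,0,3,0,0,0,0],
    [0,0,6,0,0,0,0],
    [0,0,8,0,0,0,0],
    [0,0,8.5,0,0,0,0],
    [0,0,8.5,0,0,0,0],
  ],
)

```text
clock: 13.05
tcp_pos: [0.5793, 0.1583, 0.0855]
orientation: [3.122, 0.353, 0.005]
contact_force: [0.9, 0.4, 0.4]
grip_width: -0.0002
gripper_force: 0.0
```

Call:
step_arm(
  moves=[
    [0,0,0.7,0,0,0,0],
    [0,0,1.2,0,0,0,0],
    [0,0,1.2,0,0,0,0],
  ],
)

```text
clock: 13.35
tcp_pos: [0.5795, 0.1584, 0.0851]
orientation: [3.122, 0.353, 0.006]
contact_force: [-2.7, -1.4, 4.4]
grip_width: 0.0003
gripper_force: 2.2
```

Call:
step_arm(
  moves=[
    [0,0,-20,0,0,0,0],
    [0,0,-60,0,0,0,0],
    [0,0,-100,0,0,0,0],
    [0,0,-120,0,0,0,0],
    [0,0,-120,0,0,0,0],
    [0,0,-120,0,0,0,0],
    [0,0,-120,0,0,0,0],
  ],
)

```text
clock: 14.05
tcp_pos: [0.578, 0.1578, 0.203]
orientation: [3.121, 0.353, 0.001]
contact_force: [-0.7, 0.0, -0.9]
grip_width: 0.0001
gripper_force: 0.0
```

Run:
```python
from h import *
g=grab('wrist','w7');c=cloud(g);im=g['image'];hsv=cv2.cvtColor(im,cv2.COLOR_RGB2HSV)
L=Ro.from_euler('z',YAW).inv().apply((c*1000-C).reshape(-1,3)).reshape(c.shape)
org=(hsv[...,1]>150)&(hsv[...,0]<35)&(hsv[...,2]>60)
for n,m in [('flange',org&(L[...,0]>30)&(L[...,0]<58)&(abs(L[...,1])<40)&(abs(L[...,2])<30)),('tongue',org&(L[...,0]<-41)&(L[...,0]>-70)&(abs(L[...,1])<33)&(abs(L[...,2])<30)),('fin',org&(L[...,2]>40)&(L[...,2]<60)&(abs(L[...,0])<30)),('roller',(hsv[...,1]<60)&(L[...,2]>15)&(L[...,2]<30)&(L[...,0]>50)&(L[...,0]<90)&(abs(L[...,1])<24))]:
    print(n,m.sum(),np.percentile(L[m],[2,50,98],axis=0).round(1).tolist() if m.sum() else '')
```

```text
flange 1429 [[30.4, -39.1, 3.7], [43.6, 3.7, 5.1], [57.3, 38.9, 6.5]]
tongue 0 
fin 0 
roller 874 [[60.6, -22.4, 17.6], [68.1, 0.1, 21.4], [73.9, 22.5, 23.6]]
```

View pics/w7.png

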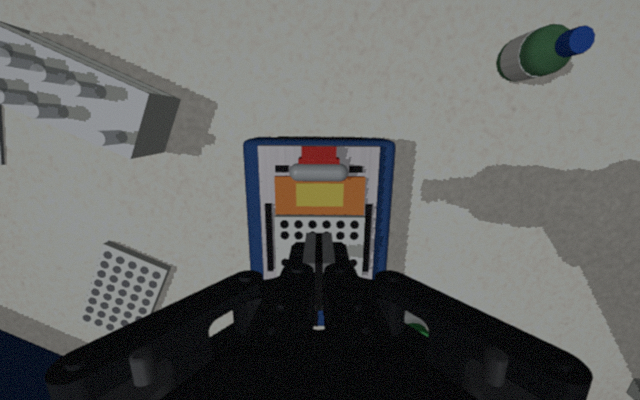

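The flange top is level at 5.1 mm above the deck, and the roller at (319,172) is back over the flange edge at its rest position, x≈67.5 mm. The fingers are clear, so I'm handing in.

```bash
python3 -c "
from bench import r
print(r.hand_in())"
```

```text
the job is handed in; nothing more can be done
None
```

The holder is hooked under both claws, snapped down under the catch and left untouched; the last camera check showed the free end flat on the deck and the roller back at rest, and I handed the job in at about 14 s of the 72 s without being shown a verdict.

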